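# Close and lock the jaw of the wood-burning jig

### The job

Make the block of wood ready for burning: with the fingertips push the jig's black knob along the long leg of its L-shaped slot until the jaw has pushed the block up to the fence, then push the knob sideways all the way to the red-marked end of the short leg, so that the jaw is locked. Only push: do not lift the knob out of its slot, and let the jaw move the block, without touching or lifting the block yourself. Leave the eraser, dowel, tin and pen where they are.

Things in the scene. Friction and masses are not known exactly. Their poses are not given: they have to be found in the camera images.
- jig: Fixed jig: plywood base 300x130x15 mm, wooden fence across its +x end (inner face x=+129.5, top z=45 mm) and aluminium gate plate over its -x half (x -150 to +20, y -65 to +65, flat top z=45 mm). Origin: centre of the underside; x points from plate to fence. L slot in the plate, 14-16 mm wide: long leg along +x at y=0, at its +x end the short leg turns off to +y. Place and yaw vary.
- knob_mid (a point): Middle (z=63 mm) and axis of the round upright black knob to push: 24 mm diameter (foot 26 mm), from z=46 to 80 mm. A 10 mm steel pin under it runs in the slot and drives the jaw. Starts in the long leg (jig y=0), at its -x end or up to 25 mm further on. Moves stiffly (2 to 5 N) and stays where it is left.
- slot_corner (a point): Where the knob's axis stands at the corner of the slot, on top of the gate plate (z 45 mm): jig x = -45 mm, y = 0.
- slot_end (a point): Where the knob's axis stands at the locked end of the short leg, on top of the gate plate (z 45 mm): jig x = -45 mm, y = +36 mm. A red mark on the plate lies just beyond it. Pushed this far, the knob stands 0 to 4 mm short of x = -45 mm because of play.
- carriage (a joint): Travel of jaw and knob along jig +x, m: 0 = fully back, 0.070 = knob at the corner (short leg can be entered from 0.066). Starts at 0 to 0.025. The jaw is a dark wooden bar 100 mm long across the jig, z=16 to 46 mm, in front of the gate plate; its face stands at jig x = 30 mm + this travel, so it closes to 29.5 mm from the fence.
- cross (a joint): Travel of the knob along jig +y, m: 0 = in the long leg (some 1 to 2 mm of play), 0.036 = locked end of the short leg. Starts at 0. The slot stops it except at the corner.
- knob (a joint): How far the knob is lifted, m: 0 = down on the plate as it should be, 0.030 = limit. It is held down by its weight only (80 g) and would come out of the slot at 0.015.
- block: Loose block of pale wood, 28 x 62 x 28 mm (x, y, z), 24 g, lying on the jig's base (15 mm above the bench) between jaw and fence, a little askew. Origin: centre of its underside. Locked in place, its long side is flat against jaw and fence, with about 1.5 mm of play.
- eraser: Bystander: small eraser 20 x 42 x 13 mm lying on the gate plate, some 45 mm to the +y side of the long leg's start, lengthwise along it. Origin: centre of its underside.
- dowel: Bystander: thin wooden dowel, 16 mm in diameter, 75 mm tall, standing on the bench on the jig's +y side; falls over easily. Origin: centre of its underside.
- screw_tin: Bystander: round tin, 57 mm in diameter, 72 mm tall, on the bench on the jig's -y side. Origin: centre of its underside.
- pen: Bystander: dark wood-burning pen 20 x 194 x 20 mm lying on the bench at the robot's right. Origin: centre of its underside.
Things that resemble listed ones, but are neither listed nor needed, are in the scene too. What is shaped like the block but blue or green is not meant.

How it is judged:
By the outcome, as a careful person would: the job done as asked, in the order asked, and still so for the second after the job is handed in, with the robot touching nothing.
It also fails if it takes over 35 s, if anything falls off the work surface, if the arm or the gripper's body presses on something with over 40 N, if the wrist force passes 120 N, or if a joint passes its speed limit or range.

### The arm

A 6-joint arm with a two-finger parallel gripper is mounted at the origin on a cart in front of the work surface, level with it; the furniture and walls round the work are solid. World frame = base frame: x ahead of the robot, y to its left, z up, the work surface at z = 0. Lengths are in mm, angles in rad, forces in N, time in s.
With the tool pointing down it reaches from about 350 to 725 mm from the base axis. Payload 6 kg.
Tool frame: the origin (TCP) lies midway between the tips of the shut fingers; the grasp point (between the pads) lies 19 mm behind it (tcp_to_grasp is the distance from the TCP to the grasp point, in mm); z points along the fingers, y is the line along which they close (so a half turn about z gives the same grasp; the last joint's range is limited). The gripper opens to 85 mm and grips with 20 to 120 N. Pads are 22 mm wide; open, the fingers measure 114 mm over their backs; the gripper's body (76 mm by 85 mm) begins 54 mm behind the grasp point. The pads swing forward as they close: fully open they stand 13 mm farther back than shut.
Start: joints at [1.603, 0.04, 0.085, 0, -1.615, -0.334], TCP at [178.317, 572.867, 231.261] pointing down, gripper open.
Joint ranges: [-2.56, 2.56], [-1.29, 2.01], [-1.08, 1.49], [-3.29, 1.98], [-2.81, -0.18], [-2.99, 2.99]. Speed limits (rad/s): [2.57, 2.57, 3.01, 3.14, 3.14, 3.14].

### API

Orientations are given as a unit quaternion [x, y, z, w].
In Python, from plant import * gives the robot as it stands. Calls block until the motion is done:
- move_pose(position, orientation): joint-space move of the TCP to a pose.
- servo_line(position, max_speed=150, orientation=None, f_stop=None): straight line of the TCP; orientation=None keeps the orientation; max_speed is the mean speed in mm/s. With f_stop (N) it stops when the force on the tool has changed by that much, and returns True; else False.
- move_j(angles): joint-space move.
- release() and gripper_close(grip_force=None): open the fingers fully, or close them until they stop; grip_force is the grip in N (None keeps the last).
- hold(seconds).
- inverse_kinematics(position, orientation): joint angles nearest the present ones, or None.
- grab_frame(name): name is "scene" or "top" or "wrist"; returns the picture (384x512x3 uint8, blue, green, red); there is no depth.
- camera_info(name): a dict with "fx", "fy", "cx", "cy" (pixels), "k1" (the pictures are not rectified: a ray, as slopes to the right and down, at radius r is drawn at 1 + k1 r^2 times it, then the intrinsics apply), "T" (4x4, takes a point from camera to world coordinates). Camera axes: x right, y down, z forward; pixel columns grow to the right and rows downward; lengths in mm; the calibration is good to about 2 mm. A picture is of the moment at which its call begins: read the wrist's pose just before it. camera_info takes no time and is no camera call; for the wrist camera it gives the pose at the moment of the call.
A pose or a line that the arm cannot do raises PlanningError and nothing moves.
- finish_job(): hands the job in; it is judged then, once.
Trained networks look in the newest picture that a camera, given by its name, has taken for a name from the list of things; names that differ only in an ending like _2 or _b are one class to them, and where a whole thing is asked for, a point or a joint stands for the part that bears it (a point fixed in the world has none). Each returns a list of dicts, best first, with "confidence" (0 to 1); they miss things now and then, are a little off and sometimes report something else, mostly with a low value. They report only what shows in the picture. A call takes as long as a camera call. They do not tell look-alikes from the thing itself.
- silhouettes(name, camera): "pixels" (384x512 bool, what is visible of it) and "extent" ([left, top, width, height] in pixels, round what is visible of it).
Readings, each from a call of its own:
- read_clock(): time.
- read_q(): joint angles.
- read_qd(): joint speeds.
- read_joint_torque(): joint torques, N m.
- read_tcp_pos(): TCP position.
- read_orientation(): TCP orientation.
- read_wrist_force(): force on the tool from outside, world axes, zero at the start.
- read_wrist_torque(): the same for the moment, N m.
- read_width(): finger opening in mm.
- read_grip_force(): force on a finger pad.
Only numpy, scipy, OpenCV 4.12 (cv2) and the standard library are available. Lean on these libraries where they do the work, as an engineer would, in place of code of your own. Each camera call takes 0.05 s, during which the arm holds its last target. There are 200 camera calls.

## Working session

There is one attempt and no reset: what is moved stays moved. The work goes in short steps, each a Python script; the robot and the scene stay as the last script left them, time stands still between calls to the robot, and variables do not carry over. Pictures are saved under pics/ and viewed, at most 10 in all, crops included, and the job is handed in when it is done.

```bash
mkdir -p pics; python3 - <<'E'
from plant import *
import cv2,numpy as np
ims=[]
for c in("top","scene"):
    im=grab_frame(c);cv2.imwrite(f"pics/{c}0.png",im)
    i=camera_info(c);print(c,i["fx"],i["k1"],np.round(i["T"],3).tolist())
    for n in("jig","knob_mid","block","eraser","dowel","screw_tin","pen","carriage"):
        print(n,[(round(d["confidence"],2),d["extent"],np.round(np.argwhere(d["pixels"]).mean(0)[::-1],1).tolist()) for d in silhouettes(n,c)])
print(read_clock())
E
```

```text
top 376.3231186590418 0.00718567565121628 [[-0.027, -0.993, 0.115, 531.597], [-0.999, 0.029, 0.017, 3.474], [-0.02, -0.114, -0.993, 1014.342], [0.0, 0.0, 0.0, 1.0]]
jig [(0.73, [206.1, 194.5, 40.8, 64.8], [221.7, 224.3]), (0.68, [189.5, 153.6, 67.8, 123.3], [225.5, 215.4])]
knob_mid [(0.53, [191.4, 153.5, 65.6, 121.4], [225.4, 215.3])]
block [(0.76, [222.9, 173.1, 16.4, 16.6], [230.4, 179.7]), (0.74, [260.2, 123.5, 25.7, 19.3], [272.7, 132.1]), (0.53, [153.6, 169.7, 17.5, 23.6], [164.3, 182.3])]
eraser []
dowel [(0.51, [179.0, 228.1, 8.5, 7.1], [183.3, 232.1])]
screw_tin [(0.69, [258.4, 190.7, 23.2, 21.3], [269.3, 201.1])]
pen [(0.61, [316.2, 243.5, 59.4, 11.5], [349.0, 250.0])]
carriage [(0.6, [209.4, 197.0, 33.9, 65.2], [220.8, 224.0])]
scene 350.2799609383666 -0.023145122764241157 [[-0.842, -0.32, 0.434, 275.535], [-0.539, 0.505, -0.674, 588.944], [-0.003, -0.802, -0.598, 595.288], [0.0, 0.0, 0.0, 1.0]]
jig [(0.75, [195.7, 191.9, 136.8, 102.7], [265.5, 242.9])]
knob_mid [(0.58, [292.2, 239.5, 12.4, 20.3], [297.0, 249.4]), (0.32, [193.8, 192.0, 131.8, 100.8], [265.4, 242.3])]
block [(0.76, [171.7, 254.5, 18.5, 32.3], [181.3, 269.2]), (0.75, [218.3, 206.9, 29.4, 22.7], [230.3, 217.0]), (0.55, [211.6, 169.4, 15.9, 21.5], [218.7, 181.3])]
eraser [(0.79, [271.5, 257.5, 20.7, 14.3], [282.6, 265.9])]
dowel [(0.74, [249.0, 259.4, 4.9, 26.9], [249.3, 272.1])]
screw_tin [(0.85, [259.6, 183.9, 22.4, 34.3], [274.4, 199.6])]
pen [(0.5, [342.6, 166.3, 19.6, 37.1], [350.8, 185.4]), (0.38, [196.2, 192.2, 131.3, 103.2], [265.9, 242.7])]
carriage [(0.65, [235.2, 214.1, 69.2, 46.7], [272.6, 239.1])]
0.9
```

```bash
python3 - <<'E'
import cv2,numpy as np
a=cv2.imread("pics/top0.png")[110:290,140:300];b=cv2.imread("pics/scene0.png")[160:310,160:360]
a=cv2.resize(a,None,fx=3.3,fy=3.3,interpolation=2);cv2.imwrite("pics/ta.png",a)
cv2.imwrite("pics/sa.png",cv2.resize(b,None,fx=4,fy=4,interpolation=2))
E
```

```text
(no output)
```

View pics/ta.png

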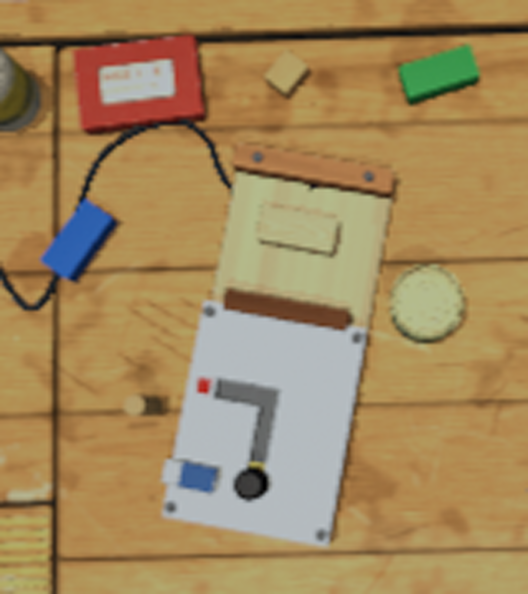

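View pics/sa.png

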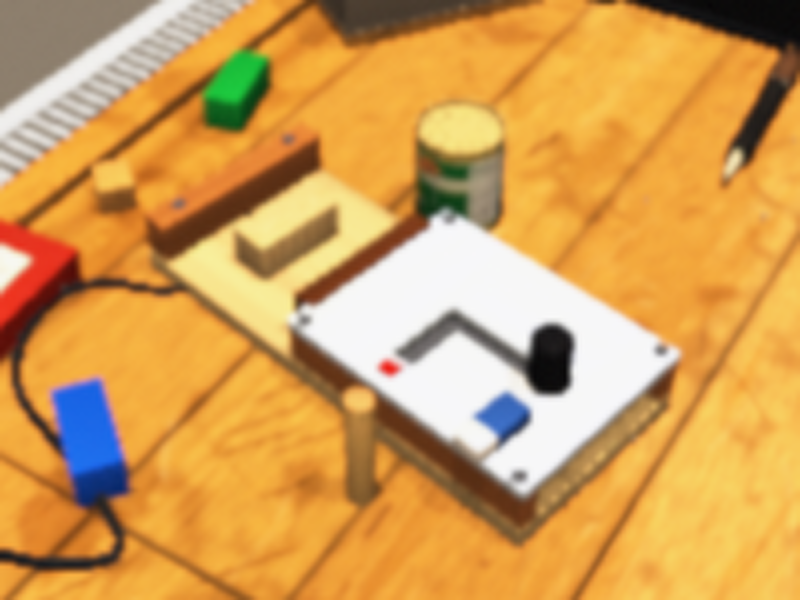

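The real block is the pale one between jaw and fence, at top (230.6, 179.4). Its look-alikes are a pale cube (227,132), a green block (273,132) and a blue block (164,183). The knob top is at top (216,256), the corner near (221,230) and the red mark at (202,227). The eraser is at about (198,254), with its near end some 25 mm from the knob axis, so I will push above its top. Next I fit the jig pose.

```bash
cat > h.py <<'E'
import cv2,numpy as np
from plant import *
from scipy.optimize import least_squares
def proj(P,c):
    i=camera_info(c);T=np.linalg.inv(np.array(i["T"]));p=np.atleast_2d(P)@T[:3,:3].T+T[:3,3]
    s=p[:,:2]/p[:,2:];s=s*(1+i["k1"]*(s**2).sum(1,keepdims=True))
    return s*[i["fx"],i["fy"]]+[i["cx"],i["cy"]]
def j2w(p,P):
    P=np.atleast_2d(np.array(P,float));c,s=np.cos(p[2]),np.sin(p[2])
    return P@np.array([[c,-s,0],[s,c,0],[0,0,1]]).T+[p[0],p[1],0]
E
python3 - <<'E'
from h import *
C=[[20,65,45],[20,-65,45],[-150,-65,45],[-150,65,45]]
top=cv2.imread("pics/top0.png");sc=cv2.imread("pics/scene0.png")
ob={"top":np.array([[205,303],[368,330],[330,545],[163,515]])/3.3+[140,110],
    "scene":np.array([[291,320],[450,208],[681,353],[522,497]])/4+[160,160]}
ob["top"]-=0.35;ob["scene"]-=0.4
K={"top":np.array([250,482])/3.3+[139.65,109.65],"scene":np.array([551,336])/4+[159.6,159.6]}
def f(p,cs): return np.concatenate([(proj(j2w(p,C),c)-ob[c]).ravel() for c in cs])
for cs in(["top"],["scene"],["top","scene"]):
    r=least_squares(f,[500,50,-.1],args=(cs,),x_scale=[100,100,1]);p=r.x;print(cs,np.round(p,3),np.round(r.fun,1))
    k=least_squares(lambda k:np.concatenate([(proj(j2w(p,[[k[0],k[1],80]]),c)-K[c]).ravel() for c in cs]),[-100,0]);print("knob",k.x,k.fun)
np.save("p.npy",p)
out=[]
for c,im,o,s in(("top",top,(140,110),3.3),("scene",sc,(160,160),3.8)):
    v=cv2.resize(im[o[1]:o[1]+(180 if c=="top" else 150),o[0]:o[0]+(160 if c=="top" else 200)],None,fx=s,fy=s,interpolation=2)
    if c=="top":t=v
    for P in C+[[129.5,65,45],[129.5,-65,45],[-45,0,45],[-45,36,45],[-115,0,80]]:
        u=(proj(j2w(p,[P]),c)[0]-o+.5)*s;cv2.circle(v,tuple(int(a) for a in u),3,(255,0,255),1)
    cv2.imwrite(f"pics/{c}_ov.png",v)
a,b=cv2.imread("pics/top_ov.png"),cv2.imread("pics/scene_ov.png");b=cv2.resize(b,(400,300));a=cv2.resize(a,(400,int(a.shape[0]*400/a.shape[1])))
o=np.zeros((max(a.shape[0],300),800,3),np.uint8);o[:a.shape[0],:400]=a;o[:300,400:]=b;cv2.imwrite("pics/ov.png",o)
E
```

```text
['top'] [ 5.8892e+02  9.3828e+01 -2.0100e-01] [ 0.  -0.8 -0.  -0.4 -0.2  0.6  0.2  0.6]
knob [-109.63354945    0.39673901] [-5.09288611e-10  4.59877469e-09]
['scene'] [ 5.89445e+02  9.25320e+01 -2.16000e-01] [-0.4 -0.3 -0.   0.6  0.1  0.5  0.3 -0.7]
knob [-111.5743129     1.52770818] [1.98951966e-12 1.50635060e-12]
['top', 'scene'] [ 5.89216e+02  9.32360e+01 -2.09000e-01] [ 0.3 -1.1  0.2 -0.3 -0.4  0.6 -0.   0.2 -0.4  0.1 -0.3  0.8  0.2  0.4
  0.8 -0.6]
knob [-110.52451449    0.74715012] [-0.31824811  0.14149832  0.0457915  -0.40585232]
```

View pics/ov.png

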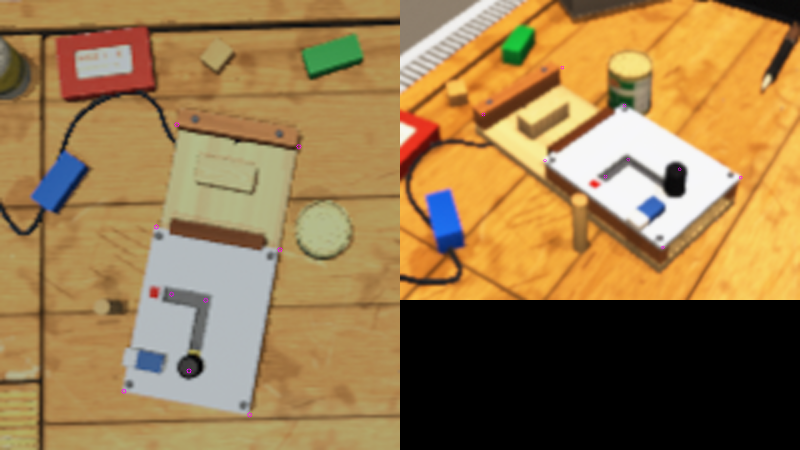

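```bash
cat >> h.py <<'E'
from scipy.spatial.transform import Rotation as R
def quat(p,k=0): return (R.from_euler('z',p[2]+k)*R.from_euler('x',np.pi)).as_quat().tolist()
def W(p,x,y,z): return j2w(p,[[x,y,z]])[0].tolist()
def tj(p):
    d=np.array(read_tcp_pos())-[p[0],p[1],0];c,s=np.cos(p[2]),np.sin(p[2])
    return np.round([c*d[0]+s*d[1],-s*d[0]+c*d[1],d[2]],1)
E
python3 - <<'E'
from h import *
p=np.load("p.npy")
best=None
for k in(0,np.pi):
    q=inverse_kinematics(W(p,-150,0,130),quat(p,k));print(k,None if q is None else np.round(q,2))
    if q is not None and (best is None or abs(q[5])<abs(best[1][5])): best=(k,q)
k=best[0];np.save("k.npy",k);Q=quat(p,k)
gripper_close(20)
move_pose(W(p,-150,0,150),Q);print(read_clock(),tj(p),read_width())
print(servo_line(W(p,-150,0,60),120,f_stop=8),tj(p),read_wrist_force())
print(servo_line(W(p,-126,0,60),40,f_stop=1.5),tj(p),read_wrist_force(),read_clock())
cv2.imwrite("pics/s1.png",cv2.resize(grab_frame("scene")[160:310,160:360],None,fx=3,fy=3,interpolation=2))
E
```

```text
0 [ 0.72 -0.34 -0.44  0.   -1.47  0.65]
3.141592653589793 [ 0.72 -0.34 -0.44 -0.   -1.47 -2.5 ]
3.575 [-150.1    0.7  150.2] -0.07736668220706519
False [-149.6    0.4   60.9] [ 0.50507209 -0.01833581  0.13848324]
True [-1.327e+02 -1.000e-01  5.970e+01] [-0.41695033  0.32804635  0.07551618] 4.9417
```

View pics/s1.png

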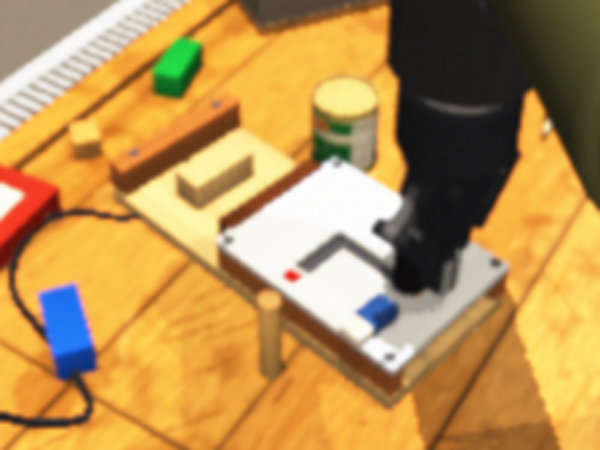

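The fingers stand just behind the knob (crop 410,275), clear of the eraser (378,312). Contact came at jig x = -132.7, against -133.5 predicted, so I push on.

```bash
python3 - <<'E'
from h import *
p=np.load("p.npy")
print(servo_line(W(p,-78,0,60),40,f_stop=25),tj(p),read_wrist_force(),read_clock())
print(servo_line(W(p,-61,0,60),15,f_stop=10),tj(p),read_wrist_force(),read_clock())
cv2.imwrite("pics/s2.png",cv2.resize(grab_frame("scene")[160:310,160:360],None,fx=3,fy=3,interpolation=2))
E
```

```text
False [-78.   -0.1  60.2] [-1.21754493  0.52553558  0.20228148] 6.5333
True [-66.4  -0.2  59.5] [-2.04053119  1.46134946  3.25496827] 7.3667
```

View pics/s2.png

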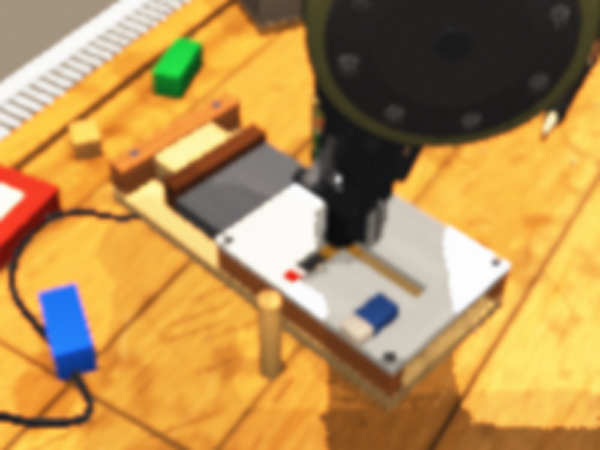

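The block is pressed to the fence by the jaw (crop 200,150), and the stiff stop was felt at TCP x = -66.4, so the knob is at the corner. Now I go round to the -y side and push sideways.

```bash
python3 - <<'E'
from h import *
p=np.load("p.npy")
servo_line(W(p,-84,0,60),60)
servo_line(W(p,-84,-46,60),100)
servo_line(W(p,-45,-46,60),100)
print(tj(p))
print(servo_line(W(p,-45,-18,60),40,f_stop=1.5),tj(p),read_wrist_force())
print(servo_line(W(p,-45,2,60),40,f_stop=25),tj(p),read_wrist_force())
print(servo_line(W(p,-45,17,60),15,f_stop=12),tj(p),read_wrist_force(),read_clock())
t=tj(p);servo_line(W(p,t[0],t[1]-25,60),60);servo_line(W(p,t[0],t[1]-25,160),120)
Q=quat(p,float(np.load("k.npy")));move_pose(W(p,-150,-60,200),Q)
for c in("top","scene"):
    im=grab_frame(c);cv2.imwrite(f"pics/{c}3.png",im)
a=cv2.resize(cv2.imread("pics/top3.png")[140:290,160:290],(390,450),interpolation=2);b=cv2.resize(cv2.imread("pics/scene3.png")[160:310,180:316],(408,450),interpolation=2)
cv2.imwrite("pics/s3.png",np.hstack([a,b]));print(read_clock())
E
```

```text
[-45.3 -45.9  59.6]
False [-45.  -17.9  59.9] [ 0.4488921  -0.76772291  0.19805845]
False [-45.    2.4  60. ] [-0.39269691 -0.81986798  0.70480535]
True [-45.1  11.7  60. ] [ 0.37798425 -3.34671925  2.88867914] 11.3417
13.5583
```

View pics/s3.png

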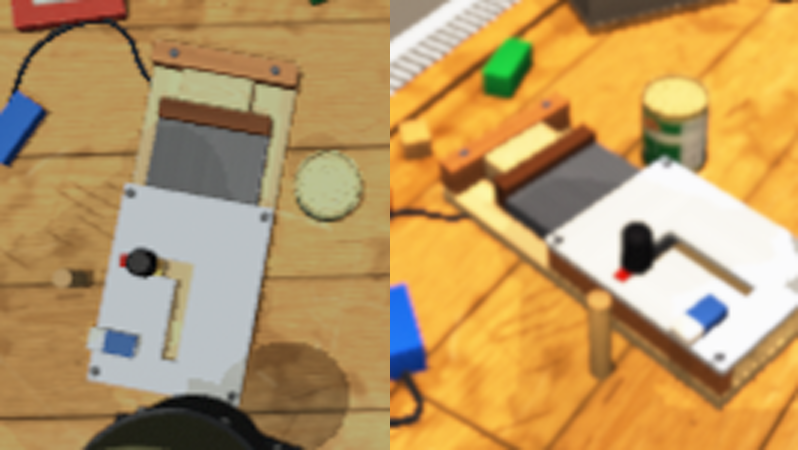

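The knob stands at the red mark (top crop 141,263; scene crop 637,247), the block is held between jaw and fence, and the eraser and dowel are unmoved. I check the knob numerically, then hand in.

```bash
python3 - <<'E'
from h import *
p=np.load("p.npy")
K={"top":np.array([141,262])/3+[159.7,139.7],"scene":np.array([637,231])-[390,0]}
K["scene"]=K["scene"]/3+[179.7,159.7]
k=least_squares(lambda k:np.concatenate([(proj(j2w(p,[[k[0],k[1],80]]),c)-K[c]).ravel() for c in K]),[-45,36]);print(k.x,k.fun)
if abs(k.x[1]-36)<4 and abs(k.x[0]+46)<5: finish_job();print("done",read_clock())
E
```

```text
[-45.21187794  36.18813422] [-0.55224504 -0.08584185  0.31445535 -0.49990945]
the job is handed in; nothing more can be done
the job is handed in; nothing more can be done
```

The job is handed in: the jaw is locked with the block up against the fence. The knob measured at jig (-45.2, +36.2) mm in the last pictures, against (-45, +36) for the locked end. The eraser, dowel and tin looked unmoved; the pen was not in the last crops, but the arm did not go near it. The clock read 13.6 s at the last reading, within the 35 s limit.

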